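Refit the gas hob's control knob and hold it pressed in

TASK

The control knob of the small white gas hob has come off. Fold the hob's stiff hinged steel guard up until it stands straight up, then pick up the loose black knob, turn it so that the flat in its hole matches the flat of the D-shaped valve shaft (the knob's pointer towards the side that the flat faces), slip it fully onto the shaft and press it right down against the shaft's spring, as for lighting the burner. Finish still holding the knob and keeping it pressed in, the guard still upright and the other things on the worktop left where they were.

Things in the scene. Friction and masses are not known exactly. Their poses are not given: they have to be found in the camera images.
- hob: white enamelled table-top gas hob, fixed, 240 (x) x 260 (y) mm. Origin under its centre on the worktop; x points to its back, z up. The front 95 mm is a low control step whose top is 34 mm up; the burner deck behind it is 62 mm up, its pan supports reach 86 mm up.
- guard (a joint): guard angle: a steel plate 130 mm wide (along hob y), 46 long, 3 thick, hinged along y at the burner deck's front (20 mm in front of the hob's centre, 68 mm up). 0: level, pointing to the hob's front over step and shaft; grows as lifted; pi/2: upright; limit 2.1. Starts ajar at 0.25 to 0.7. Stiff hinge (0.15 N m friction): it stays where it is left.
- guard_hinge (a point): the middle of the guard's hinge line; its y axis lies along the hinge, its -x axis points along the plate to the free edge (it turns with the guard).
- guard_tab (a point): grip point on the guard's tab, which is 18 mm wide (along the hinge), 6 thick and sticks out 22 mm from the middle of the plate's free edge; the point is 58 mm from the hinge line, 12 mm beyond the plate's edge. Pinched across its width by fingers pointing down, tips at most 10 mm past the point, it pivots between the pads as the guard swings up.
- spindle (a joint): how far the valve shaft is pressed in (m): 0 out, 0.007 at its stop; a spring resists with 4 N at first and 11 N at the stop, and returns it. The shaft does not turn.
- spindle_tip (a point): centre of the top end of the upright steel valve shaft; moves with it. Shaft 14 mm in diameter with one flat 3 mm from its axis, facing this point's -x (direction varies); the top 4 mm taper. It stands 27 mm above the control step, 45 mm in front of the guard's hinge line, in a collar 28 mm across, 2 mm high.
- knob: loose black knob, 40 mm high, standing hole down; origin at the centre of its underside, z up. Skirt 44 mm across, 20 high; on it a bar grip 14 mm wide (y), 40 long (x), 20 high, whose -x end is a pointer reaching 30 mm from the axis. D-shaped hole: 16.4 mm across, flat 4.2 mm from the axis on the pointer's (-x) side, 16 deep; fits one way round, within 10 degrees.
- knob_bore (a point): centre of the end of the knob's hole, 16 mm above the knob's underside, on its axis; it meets the top of the shaft when the knob is fully on.
- mug_1: white mug with dots, 87x121x97 mm, origin under its centre; a bystander.
- salt_drum: salt drum with red lid, 61 mm across, 143 mm high, origin under its centre; a bystander.
- garlic_1: garlic bulb, 53 mm, origin under its centre; a bystander.
- teaspoon_2: steel teaspoon, 135x29x10 mm, lying; origin under its centre; a bystander.
- box_1: small red tea box, 39x57x28 mm, origin under its centre; a bystander.
There are look-alikes about, which are no part of the job. What is meant by the knob is not brown, and is the smaller of those in its own colour.

How it is judged:
On the way, in this order (a step that is already met when the one before it is completed fails the run):
1. the guard stands upright while the knob is still off the shaft (value of joint guard between 1.37 and 1.77 rad and distance between knob_bore and spindle_tip above 0.03 m), for 0.2 s.
2. the knob is fully on the shaft, flat to flat (distance between knob_bore and spindle_tip below 0.004 m and horizontal distance between knob_bore and spindle_tip below 0.003 m and angle between the x axis of knob and the x axis of spindle_tip, either way round below 0.3 rad and angle between knob's own z axis and vertical below 0.12 rad), for 0.1 s.
At the end, for the whole second after the job is handed in: Guard 1.37 to 1.77 rad; knob fully on the shaft (end of hole within 4 mm of the shaft's top, 3 mm sideways, 0.3 rad in turn, 0.12 rad of tilt); shaft pressed in by more than 4.5 of its 7 mm; fingers bear on the knob with more than 2 N (all of step 2 and value of joint guard between 1.37 and 1.77 rad and value of joint spindle above 0.0045 m and contact force between the fingers and knob above 2 N); the arm keeps its last pose, push and grip.
It fails at once if a bystander (mug, salt drum, garlic, teaspoon, tea box) is shifted by more than 40 mm (distance of any of mug_1, salt_drum, garlic_1, teaspoon_2, box_1 from where it was at the start of the episode above 0.04 m).
It also fails if it takes over 59 s, if anything falls off the work surface, if the arm or the gripper's body presses on something with over 40 N, if the wrist force passes 120 N, or if a joint passes its speed limit or range.

ROBOT

A 6-joint arm with a two-finger parallel gripper is mounted at the origin on a cart in front of the work surface, level with it; the furniture and walls round the work are solid. World frame = base frame: x ahead of the robot, y to its left, z up, the work surface at z = 0. Lengths are in m, angles in rad, forces in N, time in s.
With the tool pointing down it reaches from about 0.35 to 0.975 m from the base axis. Payload 4.9 kg.
Tool frame: the origin (TCP) lies at the very end of the fingers, on their centre line; the grasp point (between the pads) lies 19 mm behind it; z points along the fingers, y is the line along which they close (so a half turn about z gives the same grasp; the last joint's range is limited). The gripper opens to 85 mm and grips with 20 to 120 N. Pads are 22 mm wide; open, the fingers measure 114 mm over their backs; the gripper's body (76 mm by 85 mm) begins 54 mm behind the grasp point. The pads swing forward as they close: fully open they stand 13 mm farther back than shut.
Start: joints at [1.207, 0.053, 1.613, -0, 1.476, -0.119], TCP at [0.151, 0.606, 0.231] pointing down, gripper open.
Joint ranges: [-3.01, 3.01], [-1.01, 2.22], [0.06, 2.58], [-1.02, 4.17], [0.09, 2.62], [-3.14, 3.14]. Speed limits (rad/s): [2.57, 2.57, 3.14, 3.14, 3.14, 3.14].

INTERFACE

Orientations are given as a unit quaternion [w, x, y, z].
In Python, from plant import ctrl gives the robot as it stands.
- The arm moves only by the tool move_arm, never from a script. Its arguments are lists of equal length, an entry for each row: "rot": the turn, a rotation vector about the world's x, y, z in rad, a list of three; "linear": the shift along the world's x, y, z in mm, a list of three; "gripper": the finger opening in mm, from 0 to 85.4. A call has 1 to 10 rows; each row shifts and turns the commanded pose from where the row before left it; what a row does not reach is not made up. A row lasts 1/8 s, in which the tool goes at most 62.5 mm and 10.7 degrees, less where a joint would pass 70% of its speed; a pose out of reach is approached as far as the arm can. A call with a gripper value outside its range is refused whole. The fingers move at their own pace and stop on an object; the grip force is fixed at half the most. Time passes only in rows, so rows that do not move let the fingers close. It gives the time, the measured TCP pose, the force, the opening and the grip force at its end, in the units of the state.
- ctrl.sense(): the state, without advancing time (a new reading comes with each control period).
- ctrl.read_camera(name): name is "side" or "top" or "wrist"; returns the picture (480x640x3 uint8, red, green, blue); there is no depth.
- ctrl.camera_info(name): a dict with "fx", "fy", "cx", "cy" (pixels), "dist" ([k1, k2, p1, p2, k3] as OpenCV has them; the pictures are not rectified), "R" (3x3) and "t" (3): a world point X has camera coordinates R X + t; the wrist camera has in their place "hand_eye" (4x4, takes a point from camera to tool coordinates, whose origin is the TCP and whose axes are the flange's). Camera axes: x right, y down, z forward; pixel columns grow to the right and rows downward; lengths in m; the calibration is good to about 2 mm. A picture is of the moment at which its call begins: read the wrist's pose just before it. camera_info takes no time and is no camera call.
- ctrl.hand_in(): hands the job in; it is judged then, once.
Trained networks look in the newest picture that a camera, given by its name, has taken for a name from the list of things; names that differ only in an ending like _2 or _b are one class to them, and where a whole thing is asked for, a point or a joint stands for the part that bears it (a point fixed in the world has none). Each returns a list of dicts, best first, with "p" (0 to 1); they miss things now and then, are a little off and sometimes report something else, mostly with a low value. They report only what shows in the picture. A call takes as long as a camera call. They do not tell look-alikes from the thing itself.
- ctrl.boxes_of(camera, target): "xyz" ([x, y, z] in m, in world coordinates, good to about 4 mm: the middle of the surface that is visible of it).
- ctrl.spot_point(camera, target): "xyz" ([x, y, z] in m, in world coordinates, good to about 4 mm: a listed point, or the origin of a listed thing).
The state is a dict: "time_s": time; "qpos": joint angles; "qd": joint speeds; "joint_torque": joint torques, N m; "tcp_pos": TCP position; "orientation": TCP orientation; "contact_force": force on the tool from outside, world axes, zero at the start; "moment": the same for the moment, N m; "opening": opening from 0.0 (shut) to 1.0 (fully open); "finger_force": force on a finger pad.
Only numpy, scipy, OpenCV 4.12 (cv2) and the standard library are available. Lean on these libraries where they do the work, as an engineer would, in place of code of your own. Each camera call takes 0.05 s, during which the arm holds its last target. There are 200 camera calls.

## Working session

There is one attempt and no reset: what is moved stays moved. The work goes in short steps, Python scripts to look and compute and a tool call to move; the robot and the scene stay as the last step left them, time stands still between calls to the robot, and variables do not carry over. Pictures are saved under pics/ and viewed, at most 14 in all, crops included, and the job is handed in when it is done.

Besides the shell and the picture viewer there is one more tool, called after ">>>" as name(argument=value, ...) on one line, values as JSON. move_arm: Moves the arm, as the interface text tells. Its arguments: {"type":"object","properties":{"rot":{"type":"array"},"linear":{"type":"array"},"gripper":{"type":"array"}},"required":["rot","linear","gripper"]}

```bash
ls; mkdir -p pics; cat > h.py <<'E'
import numpy as np, cv2
from plant import ctrl
def save(cam,name,crop=None):
    im=ctrl.read_camera(cam)[:,:,::-1].copy(); cv2.imwrite('pics/'+name,im); return im
def proj(cam,X):
    c=ctrl.camera_info(cam); K=np.array([[c['fx'],0,c['cx']],[0,c['fy'],c['cy']],[0,0,1.]])
    r,_=cv2.Rodrigues(np.array(c['R'],float)); return cv2.projectPoints(np.array(X,float).reshape(-1,1,3),r,np.array(c['t'],float),K,np.array(c['dist'],float))[0].reshape(-1,2)
def unproj(cam,uv,z,st=None):
    c=ctrl.camera_info(cam); K=np.array([[c['fx'],0,c['cx']],[0,c['fy'],c['cy']],[0,0,1.]])
    n=cv2.undistortPoints(np.array(uv,float).reshape(-1,1,2),K,np.array(c['dist'],float)).reshape(-1,2)
    d=np.c_[n,np.ones(len(n))]
    if cam=='wrist':
        from scipy.spatial.transform import Rotation as Ro
        T=np.eye(4);T[:3,:3]=Ro.from_quat(np.roll(st['orientation'],-1)).as_matrix();T[:3,3]=st['tcp_pos'];T=T@np.array(c['hand_eye'])
        o=T[:3,3];D=d@T[:3,:3].T
    else:
        R=np.array(c['R']);o=-R.T@np.array(c['t']);D=d@R
    return o+D*((z-o[2])/D[:,2])[:,None]
E
python3 - <<'E'
from h import *
a=save('top','t0.png');b=save('side','s0.png')
print(ctrl.sense())
for cam in('top','side'):
  for t in['hob','guard_hinge','guard_tab','spindle_tip','knob','knob_bore','mug_1','salt_drum','garlic_1','teaspoon_2','box_1']:
    print(cam,t,[(round(d['p'],2),np.round(d['xyz'],3).tolist()) for d in ctrl.spot_point(cam,t)][:4])
E
```

```text
pics
{'time_s': 0.1, 'qpos': array([ 1.20702350e+00,  5.33156014e-02,  1.61417796e+00,  2.60026973e-05,
        1.47604001e+00, -1.19018094e-01]), 'qd': array([ 0.00188022, -0.00192973, -0.00431235, -0.00031275, -0.00111004,
       -0.00174314]), 'joint_torque': array([ 1.59211877e-04, -3.94903779e+01, -3.71363568e+01, -2.05703009e-05,
        3.91373673e-03, -7.89636687e-06]), 'tcp_pos': array([0.15124357, 0.60582339, 0.23015792]), 'orientation': array([-2.44562360e-04,  1.22073311e-01,  9.92520612e-01, -9.39226731e-04]), 'contact_force': array([ 0.47805486,  1.4022371 , -0.383797  ]), 'moment': array([ 0.00088547, -0.03628831,  0.02490544]), 'finger_force': 0.0, 'opening': 0.9981203464001331}
top hob [(0.7, [0.574, -0.096, 0.0])]
top guard_hinge [(0.72, [0.553, -0.1, 0.068]), (0.47, [0.726, -0.373, 0.002])]
top guard_tab [(0.55, [0.494, -0.106, 0.084]), (0.29, [0.664, 0.238, -0.002])]
top spindle_tip []
top knob [(0.72, [0.551, 0.157, -0.0]), (0.69, [0.434, 0.133, -0.0]), (0.6, [0.484, 0.236, -0.001])]
top knob_bore [(0.97, [0.435, 0.131, 0.02]), (0.65, [0.548, 0.157, 0.014]), (0.6
[... 272 characters left out ...]
op box_1 [(0.69, [0.372, 0.262, 0.003])]
side hob [(0.83, [0.571, -0.096, 0.0])]
side guard_hinge [(0.88, [0.547, -0.1, 0.066])]
side guard_tab [(0.77, [0.498, -0.108, 0.088])]
side spindle_tip [(0.51, [0.509, -0.102, 0.06])]
side knob [(0.88, [0.549, 0.151, -0.004]), (0.78, [0.431, 0.131, 0.001]), (0.77, [0.492, 0.233, -0.002])]
side knob_bore [(0.92, [0.554, 0.154, 0.019]), (0.7, [0.437, 0.132, 0.023]), (0.63, [0.491, 0.236, 0.017])]
side mug_1 [(0.68, [0.388, -0.363, 0.001])]
side salt_drum [(0.92, [0.727, -0.373, -0.002])]
side garlic_1 [(0.64, [0.659, 0.234, -0.003]), (0.2, [0.368, 0.26, -0.002])]
side teaspoon_2 [(0.66, [0.714, 0.175, 0.001])]
side box_1 [(0.91, [0.369, 0.26, -0.002])]
```

View pics/t0.png

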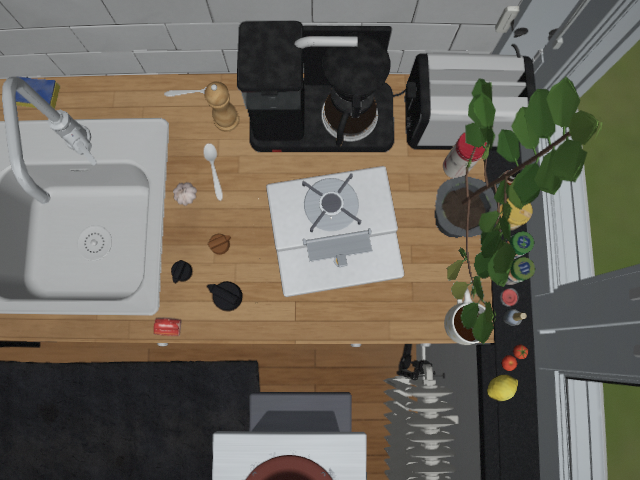

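View pics/s0.png

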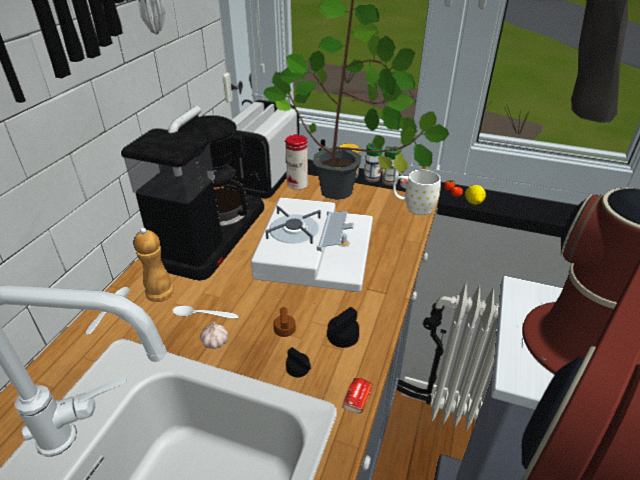

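```bash
python3 - <<'E'
from h import *
im=cv2.imread('pics/t0.png')
a=cv2.resize(im[225:305,160:260],None,fx=4,fy=4,interpolation=cv2.INTER_CUBIC)
b=cv2.resize(im[220:300,270:410],None,fx=4,fy=4,interpolation=cv2.INTER_CUBIC)[:, :400]
s=cv2.imread('pics/s0.png');c=cv2.resize(s[330:390,270:370],None,fx=4,fy=4,interpolation=cv2.INTER_CUBIC)
d=cv2.resize(s[195:255,290:390],None,fx=4,fy=4,interpolation=cv2.INTER_CUBIC)
cv2.imwrite('pics/c0.png',np.hstack([np.vstack([a,c]),np.vstack([b,d])]))
P=unproj('top',[[285,294],[403,276]],0.034);Q=unproj('top',[[267,185],[386,169]],0.062)
print(P,Q)
for X in (P[1]-P[0],Q[1]-Q[0]):print(np.arctan2(X[0],-X[1]), np.linalg.norm(X))
print(proj('top',[[.5,-.1,.06],[.4,-.1,.06],[.487,.234,.04]]))
E
```

```text
[[ 0.43771892  0.00754593  0.034     ]
 [ 0.4756105  -0.24096647  0.034     ]] [[ 0.6661935   0.04674569  0.062     ]
 [ 0.70226519 -0.20682666  0.062     ]]
0.15130821835879993 0.2513845377995393
0.14130596545430643 0.25612517874021873
[[336.67684721 262.72269569]
 [336.96577096 311.28222151]
 [177.7881148  270.06256699]]
```

View pics/c0.png

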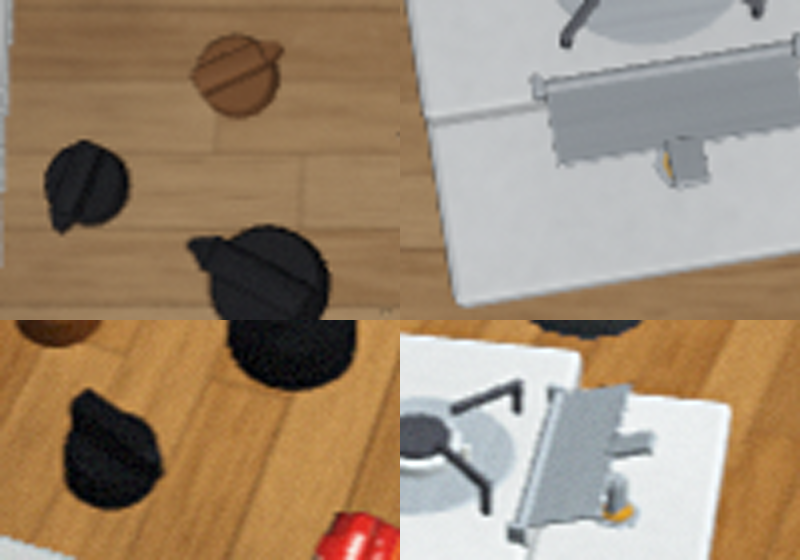

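>>> move_arm(rot=[[0,0,0.05],[0,0,0.05],[0,0,0.05],[0,0,0.05],[0,0,0.05],[0,0,0.05],[0,0,0.05],[0,0,0.04],[0,0,0]], linear=[[36,-47,4],[36,-47,4],[36,-47,4],[36,-47,4],[36,-47,4],[36,-47,4],[36,-47,4],[36,-47,4],[0,0,0]], gripper=[50,50,50,50,50,50,50,50,50])

```text
time_s: 2.33
tcp_pos: [0.4414, 0.2275, 0.2638]
orientation: [0.001, -0.069, 0.998, -0.0]
contact_force: [0.0, 0.3, 0.9]
opening: 0.588
finger_force: 0.0
```

```bash
python3 - <<'E'
from h import *
s=ctrl.sense();print(s['tcp_pos'],s['orientation'],s['opening'])
save('wrist','w0.png')
for t in['knob','knob_bore']:
    print(t,[(round(d['p'],2),np.round(d['xyz'],3).tolist()) for d in ctrl.spot_point('wrist',t)][:4])
c=ctrl.camera_info('wrist');print(c['hand_eye'])
E
```

```text
[0.44144964 0.22754068 0.26382843] [ 5.38731308e-04 -6.94047863e-02  9.97588423e-01 -1.52308125e-04] 0.587681858708438
knob [(0.87, [0.433, 0.134, -0.002]), (0.71, [0.543, 0.158, 0.004]), (0.56, [0.49, 0.235, -0.0])]
knob_bore [(0.84, [0.546, 0.156, 0.016]), (0.82, [0.436, 0.135, 0.018]), (0.69, [0.489, 0.231, 0.014])]
[[-9.69280379e-05 -9.48519091e-01 -3.16719945e-01  8.07672744e-02]
 [ 9.99999734e-01 -3.21054944e-04  6.55464661e-04  1.46841424e-04]
 [-7.23405249e-04 -3.16719797e-01  9.48518870e-01 -1.43245661e-01]
 [ 0.00000000e+00  0.00000000e+00  0.00000000e+00  1.00000000e+00]]
```

View pics/w0.png

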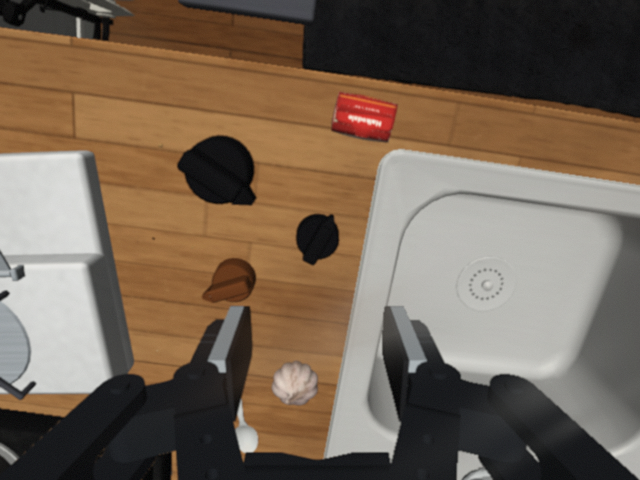

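```bash
cat >> h.py <<'E'
def wproj(X,st):
    from scipy.spatial.transform import Rotation as Ro
    c=ctrl.camera_info('wrist');K=np.array([[c['fx'],0,c['cx']],[0,c['fy'],c['cy']],[0,0,1.]])
    T=np.eye(4);T[:3,:3]=Ro.from_quat(np.roll(st['orientation'],-1)).as_matrix();T[:3,3]=st['tcp_pos'];T=np.linalg.inv(T@np.array(c['hand_eye']))
    return cv2.projectPoints(np.array(X,float).reshape(-1,1,3),cv2.Rodrigues(T[:3,:3])[0],T[:3,3],K,np.array(c['dist'],float))[0].reshape(-1,2)
def crop(im,c,r,f,gain=1):
    x,y=int(c[0])-r,int(c[1])-r
    im=cv2.resize(im[y:y+2*r,x:x+2*r],None,fx=f,fy=f,interpolation=cv2.INTER_CUBIC)
    return np.clip(im.astype(float)*gain,0,255).astype(np.uint8),np.array([x,y])
def knobpts(c,yaw):
    k=np.array([[-30,0],[-20,7],[20,7],[20,-7],[-20,-7],[-30,0]])/1000.
    R=np.array([[np.cos(yaw),-np.sin(yaw)],[np.sin(yaw),np.cos(yaw)]])
    p=k@R.T+c
    a=np.linspace(0,6.29,30);q=np.c_[np.cos(a),np.sin(a)]*.022+c
    return [np.c_[p,np.full(6,.04)],np.c_[q,np.full(30,.02)],np.c_[q,np.zeros(30)]]
E
python3 - <<'E'
from h import *
st=ctrl.sense();P={'top':lambda X:proj('top',X),'side':lambda X:proj('side',X),'wrist':lambda X:wproj(X,st)}
F={'top':('t0',18,11),'side':('s0',24,8),'wrist':('w0',33,6)}
out=[]
for n in F:
    f,r,z=F[n];im=cv2.imread(f'pics/{f}.png');c=np.array([.488,.234]);o=P[n](np.r_[c,.02])[0]
    a,off=crop(im,o,r,z,2.5);a=cv2.resize(a,(260,260));z=260/(2*r);row=[a]
    for yaw in(-.35,np.pi-.35):
        b=a.copy()
        for k,col in zip(knobpts(c,yaw),[(0,255,255),(0,255,0),(255,128,0)]):
            cv2.polylines(b,[((P[n](k)-off+.5)*z).astype(np.int32)],False,col,1)
        row.append(b)
    out.append(np.vstack(row)[:520] if 0 else np.hstack(row))
cv2.imwrite('pics/k0.png',cv2.resize(np.vstack(out),(600,600)))
E
```

```text
(no output)
```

View pics/k0.png

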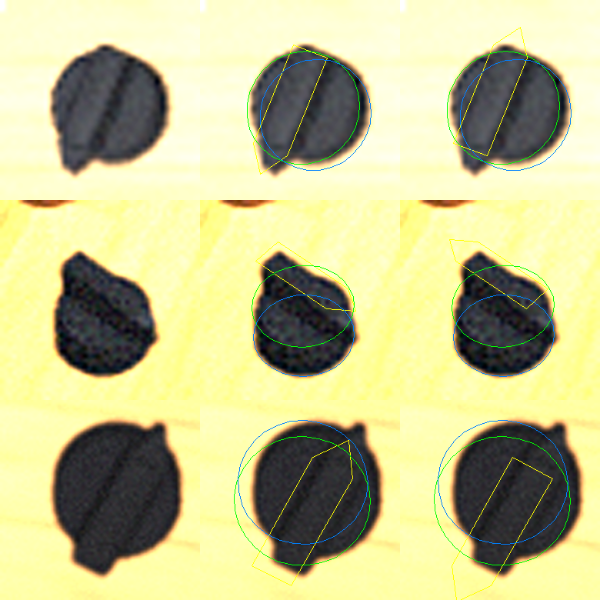

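>>> move_arm(rot=[[0,0,0],[0,0,0],[0,0,0],[0,0,0],[0,0,0],[0,0,0],[0,0,0],[0,0,0]], linear=[[9,-56,-10],[9,-56,-10],[9,-56,-10],[9,-56,-20],[9,-56,-20],[8,-56,-23],[0,0,-30],[0,0,0]], gripper=[50,50,50,50,50,50,50,50])

```text
time_s: 3.48
tcp_pos: [0.4906, -0.1039, 0.1373]
orientation: [-0.003, -0.073, 0.997, 0.001]
contact_force: [-0.2, -0.5, 0.7]
opening: 0.587
finger_force: 0.0
```

```bash
python3 - <<'E'
from h import *
s=ctrl.sense();print(s['tcp_pos'],s['orientation'])
save('wrist','w1.png');save('side','s1.png')
for c in('wrist','side'):
  for t in['guard_tab','guard_hinge','spindle_tip']:
    print(c,t,[(round(d['p'],2),np.round(d['xyz'],3).tolist()) for d in ctrl.spot_point(c,t)][:4])
E
```

```text
[ 0.49058108 -0.10390257  0.13733719] [-0.00283965 -0.07317177  0.99731419  0.00149255]
wrist guard_tab [(0.78, [0.497, -0.11, 0.081])]
wrist guard_hinge [(0.81, [0.552, -0.096, 0.068])]
wrist spindle_tip []
side guard_tab [(0.94, [0.5, -0.107, 0.087])]
side guard_hinge [(0.72, [0.549, -0.102, 0.065])]
side spindle_tip [(0.58, [0.511, -0.101, 0.061]), (0.45, [0.728, -0.37, -0.003])]
```

View pics/w1.png

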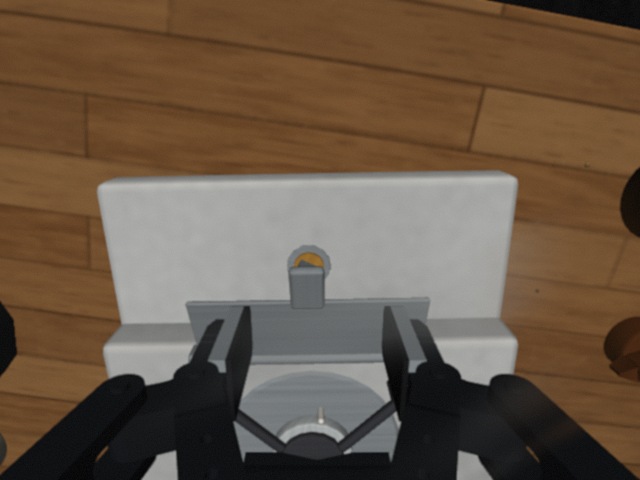

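>>> move_arm(rot=[[0,0,0],[0,0,0],[0,0,0],[0,0,0],[0,0,0]], linear=[[4,-5,0],[0,0,-20],[0,0,-20],[0,0,-16],[0,0,0]], gripper=[50,50,50,50,50])

```text
time_s: 4.5
tcp_pos: [0.4955, -0.1104, 0.0828]
orientation: [-0.001, -0.072, 0.997, 0.001]
contact_force: [-0.4, -0.2, -0.1]
opening: 0.583
finger_force: 0.0
```

>>> move_arm(rot=[[0,0,0],[0,0,0],[0,0,0],[0,0,0],[0,0,0],[0,0,0]], linear=[[0,0,-2],[0,0,0],[0,0,0],[0,0,0],[0,0,0],[0,0,0]], gripper=[10,10,10,10,10,10])

```text
time_s: 5.25
tcp_pos: [0.4964, -0.1084, 0.0827]
orientation: [-0.0, -0.073, 0.997, 0.002]
contact_force: [-1.0, 8.4, 1.5]
opening: 0.182
finger_force: 58.5
```

>>> move_arm(rot=[[0,0,0],[0,0,0],[0,0,0],[0,0,0],[0,0,0],[0,0,0],[0,0,0],[0,0,0],[0,0,0],[0,0,0]], linear=[[3.7,0.5,8.6],[4.8,0.7,7.8],[6.0,0.9,7.0],[7.0,1.0,5.9],[7.9,1.2,4.7],[8.6,1.3,3.4],[8.9,1.3,1.9],[7.5,1.1,0.5],[0,0,0],[0,0,0]], gripper=[10,10,10,10,10,10,10,10,10,10])

```text
time_s: 6.5
tcp_pos: [0.5496, -0.1001, 0.1225]
orientation: [-0.002, -0.073, 0.997, 0.003]
contact_force: [-5.3, 8.1, 2.3]
opening: 0.14
finger_force: 59.8
```

```bash
python3 - <<'E'
from h import *
s=ctrl.sense();print(s['tcp_pos'],s['contact_force'],s['opening'])
save('side','s2.png');save('top','t2.png')
for c in('side','top'):
  for t in['guard_tab','guard_hinge','spindle_tip']:
    print(c,t,[(round(d['p'],2),np.round(d['xyz'],3).tolist()) for d in ctrl.spot_point(c,t)][:4])
E
```

```text
[ 0.54964435 -0.10011108  0.12247852] [-5.29130961  8.06055277  2.33457192] 0.14017057442658823
side guard_tab [(0.45, [0.541, -0.102, 0.125])]
side guard_hinge [(0.65, [0.551, -0.097, 0.067])]
side spindle_tip [(0.43, [0.51, -0.102, 0.064])]
top guard_tab [(0.66, [0.535, -0.102, 0.123])]
top guard_hinge [(0.59, [0.554, -0.098, 0.064])]
top spindle_tip []
```

```bash
python3 - <<'E'
from h import *
s=cv2.imread('pics/s2.png');t=cv2.imread('pics/t2.png')
a=cv2.resize(s[170:260,280:380],(500,450),interpolation=cv2.INTER_CUBIC)
b=cv2.resize(t[210:270,310:370],(300,300),interpolation=cv2.INTER_CUBIC)
b=np.vstack([b,np.zeros((150,300,3),np.uint8)])
cv2.imwrite('pics/c2.png',np.hstack([a,b]))
E
```

```text
(no output)
```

View pics/c2.png

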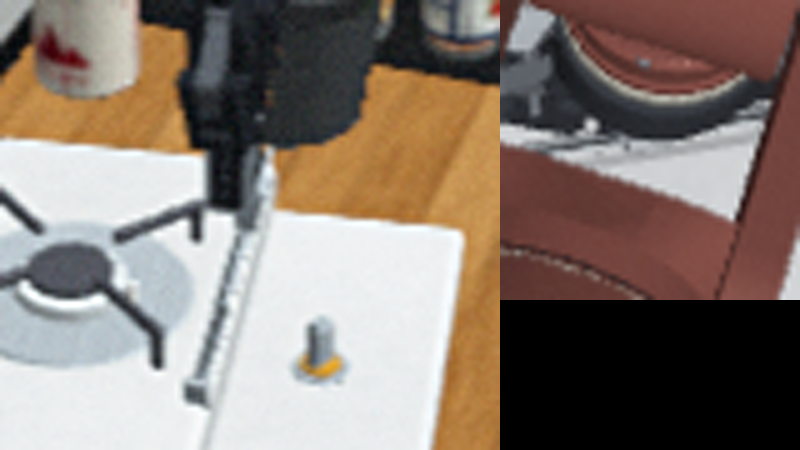

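>>> move_arm(rot=[[0,0,0],[0,0,0],[0,0,0],[0,0,0],[0,0,0],[0,0,0],[0,0,0],[0,0,0]], linear=[[0,0,0],[0,0,0],[0,0,15],[0,0,30],[-40,-6,10],[-40,-6,0],[0,0,0],[0,0,0]], gripper=[60,60,60,60,60,20,5,5])

```text
time_s: 7.9
tcp_pos: [0.4717, -0.1151, 0.1785]
orientation: [0.001, -0.072, 0.997, -0.001]
contact_force: [0.0, 0.2, 1.2]
opening: 0.066
finger_force: 0.0
```

```bash
python3 - <<'E'
from h import *
s=ctrl.sense();print(s['tcp_pos'],s['contact_force'],s['opening'])
save('side','s3.png');save('wrist','w3.png');save('top','t3.png')
for c in('side','wrist','top'):
  for t in['guard_tab','guard_hinge','spindle_tip']:
    print(c,t,[(round(d['p'],2),np.round(d['xyz'],3).tolist()) for d in ctrl.spot_point(c,t)][:4])
t=cv2.imread('pics/s3.png')
a=cv2.resize(t[160:270,280:400],(480,440),interpolation=cv2.INTER_CUBIC)
w=cv2.imread('pics/w3.png');b=cv2.resize(w,(320,240));o=np.zeros((440,320,3),np.uint8);o[:240]=b
cv2.imwrite('pics/c3.png',np.hstack([a,o]))
E
```

```text
[ 0.47168585 -0.11508125  0.17846668] [0.03826922 0.20564156 1.16147185] 0.06607746258648897
side guard_tab [(0.45, [0.538, -0.103, 0.128])]
side guard_hinge [(0.48, [0.549, -0.1, 0.068]), (0.17, [0.507, -0.102, 0.064])]
side spindle_tip [(0.52, [0.509, -0.101, 0.061]), (0.18, [0.659, 0.234, -0.003])]
wrist guard_tab [(0.63, [0.538, -0.105, 0.121])]
wrist guard_hinge [(0.93, [0.552, -0.097, 0.068])]
wrist spindle_tip [(0.77, [0.507, -0.105, 0.06])]
top guard_tab []
top guard_hinge []
top spindle_tip []
```

View pics/c3.png

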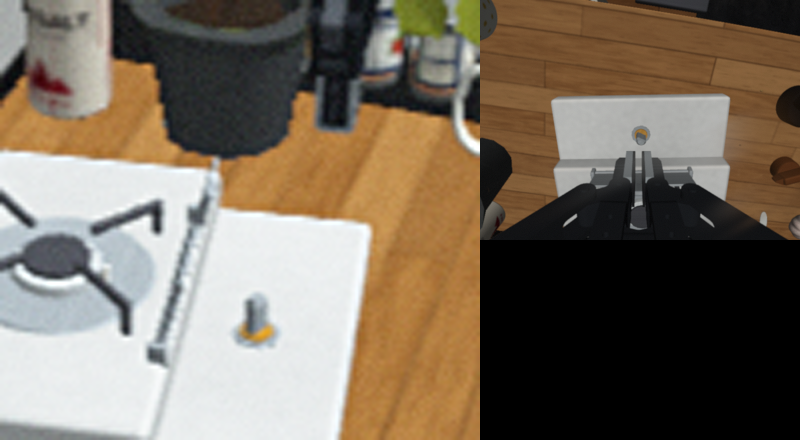

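>>> move_arm(rot=[[0,0,0],[0,0,0],[0,0,0],[0,0,0],[0,0,0],[0,0,0],[0,0,0],[0,0,0],[0,0,0],[0,0,0]], linear=[[0,0,-40],[0,0,-38],[20,3,0],[20,3,0],[8,1,0],[5,1,0],[4,1,0],[4,1,0],[4,0,0],[0,0,0]], gripper=[5,5,5,5,5,5,5,5,5,5])

```text
time_s: 9.75
tcp_pos: [0.5362, -0.1045, 0.099]
orientation: [0.0, -0.073, 0.997, 0.0]
contact_force: [-0.6, 0.6, 0.3]
opening: 0.059
finger_force: 0.2
```

```bash
python3 - <<'E'
from h import *
s=ctrl.sense();print(s['tcp_pos'],s['contact_force'])
save('side','s4.png');ctrl.read_camera('top');
for c in('side',):
  for t in['guard_tab','guard_hinge']:
    print(c,t,[(round(d['p'],2),np.round(d['xyz'],3).tolist()) for d in ctrl.spot_point(c,t)][:4])
E
```

```text
[ 0.53616225 -0.10445214  0.09900525] [-0.5652443   0.62492107  0.34821206]
side guard_tab [(0.6, [0.549, -0.098, 0.126])]
side guard_hinge [(0.63, [0.548, -0.102, 0.068]), (0.56, [0.39, -0.36, -0.0])]
```

>>> move_arm(rot=[[0,0,0],[0,0,0],[0,0,0],[0,0,0],[0,0,0]], linear=[[-15,-2,0],[-20,-3,20],[-20,-3,21],[0,0,0],[0,0,0]], gripper=[5,5,5,5,5])

```text
time_s: 10.58
tcp_pos: [0.4806, -0.1126, 0.1396]
orientation: [-0.0, -0.072, 0.997, 0.0]
contact_force: [0.4, 0.0, -0.0]
opening: 0.061
finger_force: 0.0
```

```bash
python3 - <<'E'
from h import *
s=ctrl.sense();print(s['tcp_pos'],s['orientation'])
im=save('wrist','w5.png');S=save('side','s5.png')
for c in('side','wrist'):
  for t in['guard_tab','guard_hinge','spindle_tip']:
    print(c,t,[(round(d['p'],2),np.round(d['xyz'],3).tolist()) for d in ctrl.spot_point(c,t)][:4])
p=wproj([.507,-.1045,.061],s)[0];print(p)
a,off=crop(im,p,35,6);print('off',off)
b=cv2.resize(S[215:255,325:365],(380,380),interpolation=cv2.INTER_CUBIC)
cv2.imwrite('pics/c5.png',np.hstack([cv2.resize(a,(420,420)),np.vstack([b,np.zeros((40,380,3),np.uint8)])]))
E
```

```text
[ 0.48060845 -0.11256366  0.13955116] [-4.44667122e-06 -7.23976285e-02  9.97375844e-01  9.55006031e-05]
side guard_tab [(0.69, [0.552, -0.1, 0.128])]
side guard_hinge [(0.67, [0.548, -0.102, 0.066])]
side spindle_tip [(0.55, [0.512, -0.104, 0.062])]
wrist guard_tab [(0.95, [0.548, -0.103, 0.122])]
wrist guard_hinge [(0.81, [0.553, -0.097, 0.069])]
wrist spindle_tip [(0.72, [0.506, -0.101, 0.061])]
[323.2479391  294.31186307]
off [288 259]
```

View pics/c5.png

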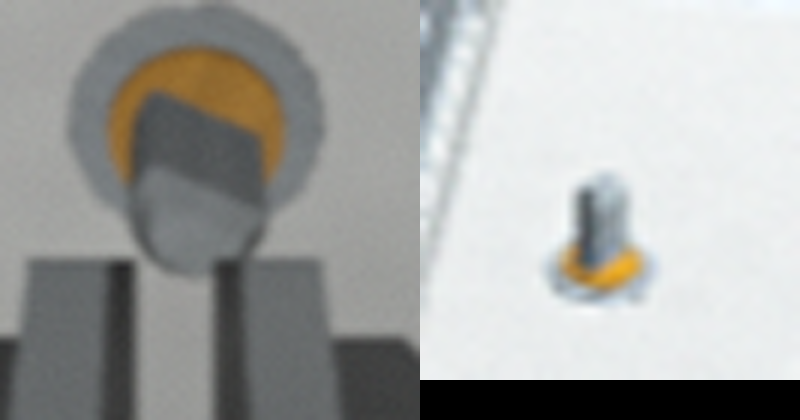

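```bash
python3 - <<'E'
from h import *
s=ctrl.sense();off=np.array([288,259])
for pts,z in(([[160,90],[260,130]],.036),([[150,165],[262,207]],.061),([[150,165],[262,207]],.057)):
    P=unproj('wrist',np.array(pts)/6+off,z,s)[:,:2];d=P[1]-P[0];n=np.array([d[1],-d[0]]);n/=np.linalg.norm(n)
    if n[0]>0:n=-n
    m=P.mean(0);print(P,np.linalg.norm(d),'flat normal',n,'center',m-.003*n,'spindle yaw',np.arctan2(-n[1],-n[0]))
C=unproj('wrist',np.array([[197,125],[197,112]])/6+off,.036,s);print('collar/orange centre',C)
# overlay check of model
im=cv2.imread('pics/w5.png')
E
```

```text
[[ 0.505789   -0.1098515 ]
 [ 0.50886536 -0.09850228]] 0.01175877876589511 flat normal [-0.96517034  0.26162228] center [ 0.51022269 -0.10496176] spindle yaw -0.26470264807587485
[[ 0.50317379 -0.11112555]
 [ 0.50605927 -0.09961691]] 0.011864854124791118 flat normal [-0.96997722  0.24319578] center [ 0.50752646 -0.10610082] spindle yaw -0.24565919042900583
[[ 0.50501409 -0.11089118]
 [ 0.50795157 -0.09917518]] 0.012078640264829823 flat normal [-0.96997722  0.24319578] center [ 0.50939276 -0.10576277] spindle yaw -0.24565919042900838
collar/orange centre [[ 0.50926407 -0.1053171   0.036     ]
 [ 0.50775579 -0.10554279  0.036     ]]
```

>>> move_arm(rot=[[0,0,0],[0,0,-0.08],[0,0,-0.08],[0,0,-0.08],[0,0,-0.08],[0,0,-0.08],[0,0,-0.095],[0,0,0],[0,0,0],[0,0,0]], linear=[[-10,0,50],[3,58,0],[3,58,0],[3,58,0],[3,58,0],[3,58,0],[3,58,0],[0,0,-40],[0,0,0],[0,0,0]], gripper=[5,45,45,45,45,45,45,45,45,45])

```text
time_s: 12.22
tcp_pos: [0.4892, 0.235, 0.1508]
orientation: [0.0, 0.174, 0.985, 0.0]
contact_force: [-0.8, 0.4, -0.2]
opening: 0.529
finger_force: 0.0
```

```bash
python3 - <<'E'
from h import *
s=ctrl.sense();print(s['tcp_pos'],s['orientation'])
im=save('wrist','w6.png')
for t in['knob','knob_bore']:
    print(t,[(round(d['p'],2),np.round(d['xyz'],3).tolist()) for d in ctrl.spot_point('wrist',t)][:4])
c=np.array([.489,.235]);o=wproj(np.r_[c,.03],s)[0];print(o)
a,off=crop(im,o,55,4.0,2.5);b=a.copy();z=a.shape[0]/110
for k,col in zip(knobpts(c,-.35),[(0,255,255),(0,255,0),(255,128,0)]):
    cv2.polylines(b,[((wproj(k,s)-off+.5)*z).astype(np.int32)],False,col,1)
cv2.imwrite('pics/k6.png',cv2.resize(np.hstack([a,b]),(800,400)));print(off,z)
E
```

```text
[0.48921965 0.23499989 0.15080606] [1.58805591e-04 1.74345327e-01 9.84684558e-01 4.53713893e-05]
knob [(0.95, [0.489, 0.232, -0.002]), (0.88, [0.546, 0.16, 0.006]), (0.72, [0.434, 0.128, -0.004])]
knob_bore [(0.95, [0.492, 0.231, 0.017]), (0.83, [0.545, 0.156, 0.018]), (0.61, [0.437, 0.134, 0.02])]
[315.62381851 228.94986582]
[260 173] 4.0
```

View pics/k6.png

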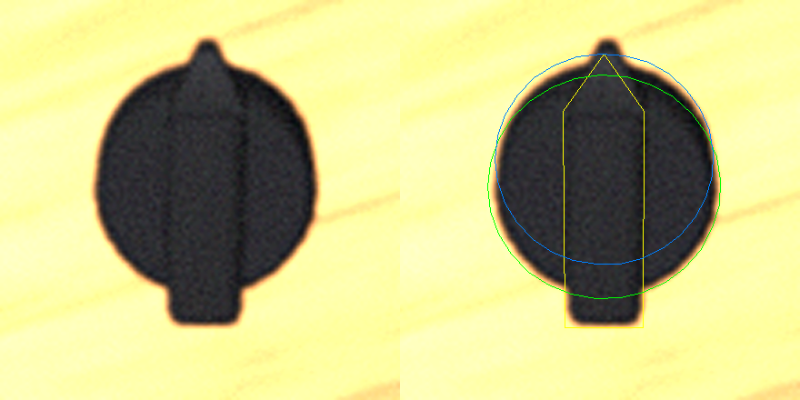

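>>> move_arm(rot=[[0,0,0],[0,0,0],[0,0,0],[0,0,0],[0,0,0],[0,0,0]], linear=[[0,0,-40],[0,0,-40],[0,0,-30],[0,0,-14],[0,0,0],[0,0,0]], gripper=[45,45,45,45,45,45])

```text
time_s: 13.12
tcp_pos: [0.4903, 0.2357, 0.028]
orientation: [0.001, 0.174, 0.985, 0.001]
contact_force: [0.4, 0.3, 0.2]
opening: 0.526
finger_force: 0.0
```

>>> move_arm(rot=[[0,0,0],[0,0,0],[0,0,0],[0,0,0],[0,0,0],[0,0,0],[0,0,0]], linear=[[-1,-0.5,-4],[0,0,0],[0,0,0],[0,0,0],[0,0,0],[0,0,0],[0,0,0]], gripper=[45,5,5,5,5,5,5])

```text
time_s: 14.0
tcp_pos: [0.4882, 0.235, 0.0226]
orientation: [0.0, 0.174, 0.985, 0.0]
contact_force: [0.4, 0.9, 4.2]
opening: 0.145
finger_force: 61.1
```

>>> move_arm(rot=[[0,0,0],[0,0,0],[0,0,0],[0,0,0.019],[0,0,0.019],[0,0,0.019],[0,0,0.019],[0,0,0.019],[0,0,0],[0,0,0]], linear=[[0,0,30],[0,0,50],[0,0,50],[4,-57,0],[4,-57,0],[4,-57,0],[4,-57,0],[4,-57,0],[0,-55,-20],[0,0,-20]], gripper=[5,5,5,5,5,5,5,5,5,5])

```text
time_s: 15.25
tcp_pos: [0.5073, -0.1086, 0.1111]
orientation: [-0.0, 0.13, 0.992, -0.0]
contact_force: [-0.3, 0.3, -0.4]
opening: 0.146
finger_force: 60.4
```

>>> move_arm(rot=[[0,0,0]], linear=[[0,0,0]], gripper=[5])

```text
time_s: 15.38
tcp_pos: [0.5056, -0.105, 0.1091]
orientation: [-0.003, 0.128, 0.992, 0.001]
contact_force: [-0.0, 0.5, -0.8]
opening: 0.145
finger_force: 60.4
```

```bash
python3 - <<'E'
from h import *
s=ctrl.sense();print(s['tcp_pos'],s['orientation'],s['opening'])
im=save('wrist','w7.png');S=save('side','s7.png')
for c in('side','wrist'):
  for t in['guard_tab','guard_hinge','spindle_tip','knob','knob_bore']:
    print(c,t,[(round(d['p'],2),np.round(d['xyz'],3).tolist()) for d in ctrl.spot_point(c,t)][:4])
a=cv2.resize(S[160:260,280:400],(480,400),interpolation=cv2.INTER_CUBIC)
b=cv2.resize(im[200:400,240:400],(320,400))
cv2.imwrite('pics/c7.png',np.hstack([a,b]))
E
```

```text
[ 0.50559189 -0.10503978  0.10913706] [-2.96539655e-03  1.27762661e-01  9.91800085e-01  7.07897373e-04] 0.14488542892142522
side guard_tab [(0.3, [0.39, -0.362, -0.0])]
side guard_hinge []
side spindle_tip [(0.45, [0.512, -0.102, 0.06])]
side knob [(0.84, [0.434, 0.134, 0.0]), (0.72, [0.508, -0.109, 0.089]), (0.62, [0.548, 0.152, -0.002])]
side knob_bore [(0.92, [0.549, 0.155, 0.019]), (0.62, [0.51, -0.104, 0.106]), (0.59, [0.433, 0.135, 0.024])]
wrist guard_tab []
wrist guard_hinge []
wrist spindle_tip [(0.2, [0.502, -0.11, 0.085])]
wrist knob [(0.96, [0.505, -0.106, 0.088])]
wrist knob_bore [(0.72, [0.506, -0.109, 0.102])]
```

View pics/c7.png

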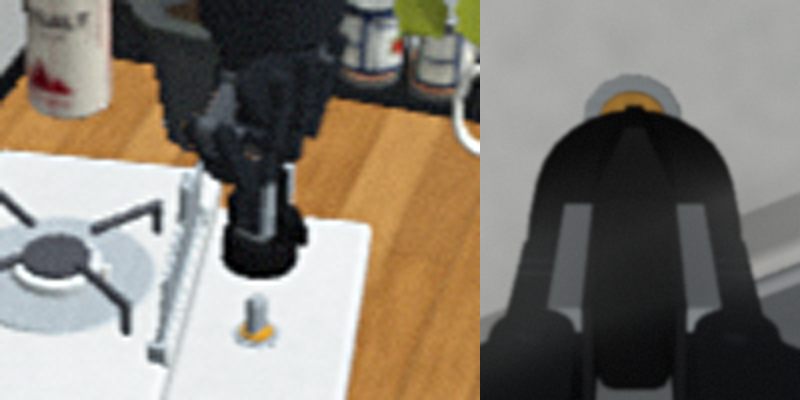

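>>> move_arm(rot=[[0,0,0],[0,0,0],[0,0,0]], linear=[[2,0,-15],[0,0,0],[0,0,0]], gripper=[5,5,5])

```text
time_s: 16.35
tcp_pos: [0.5095, -0.1051, 0.0965]
orientation: [-0.001, 0.127, 0.992, 0.0]
contact_force: [1.1, -0.7, -1.4]
opening: 0.151
finger_force: 60.4
```

>>> move_arm(rot=[[0,0,0],[0,0,0],[0,0,0],[0,0,0],[0,0,0]], linear=[[-1,0.5,-9],[0,0,-3],[0,0,-3],[0,0,0],[0,0,0]], gripper=[5,5,5,5,5])

```text
time_s: 16.98
tcp_pos: [0.509, -0.1047, 0.0823]
orientation: [0.0, 0.127, 0.992, -0.0]
contact_force: [-0.6, -0.5, -0.9]
opening: 0.148
finger_force: 60.4
```

>>> move_arm(rot=[[0,0,0],[0,0,0],[0,0,0],[0,0,0]], linear=[[0,0,-2],[0,0,-2],[0,0,0],[0,0,0]], gripper=[5,5,5,5])

```text
time_s: 17.48
tcp_pos: [0.5084, -0.1049, 0.0779]
orientation: [-0.001, 0.127, 0.992, -0.0]
contact_force: [-2.9, -0.9, 0.2]
opening: 0.143
finger_force: 60.7
```

>>> move_arm(rot=[[0,0,0],[0,0,0],[0,0,0],[0,0,0],[0,0,0]], linear=[[-0.6,0,-2],[0,0,-2],[0,0,-2],[0,0,0],[0,0,0]], gripper=[5,5,5,5,5])

```text
time_s: 18.1
tcp_pos: [0.5081, -0.1048, 0.0717]
orientation: [-0.0, 0.127, 0.992, -0.0]
contact_force: [-2.1, -4.0, -1.0]
opening: 0.146
finger_force: 60.4
```

>>> move_arm(rot=[[0,0,0],[0,0,0],[0,0,0],[0,0,0],[0,0,0],[0,0,0]], linear=[[-0.4,-0.6,-2],[0,0,-2],[0,0,-2],[0,0,0],[0,0,0],[0,0,0]], gripper=[5,5,5,5,5,5])

```text
time_s: 18.85
tcp_pos: [0.5081, -0.1051, 0.0664]
orientation: [0.0, 0.127, 0.992, 0.0]
contact_force: [-2.6, -0.1, 4.2]
opening: 0.145
finger_force: 61.1
```

>>> move_arm(rot=[[0,0,0],[0,0,0],[0,0,0],[0,0,0],[0,0,0],[0,0,0]], linear=[[-0.3,0,-2],[0,0,-2],[0,0,-2],[0,0,0],[0,0,0],[0,0,0]], gripper=[5,5,5,5,5,5])

```text
time_s: 19.6
tcp_pos: [0.5081, -0.1051, 0.0611]
orientation: [0.0, 0.127, 0.992, 0.0]
contact_force: [-4.6, 1.6, 8.8]
opening: 0.145
finger_force: 61.8
```

```bash
python3 - <<'E'
from h import *
s=ctrl.sense();print(s['tcp_pos'],s['contact_force'],s['moment'])
save('side','s8.png')
S=cv2.imread('pics/s8.png');cv2.imwrite('pics/c8.png',cv2.resize(S[160:260,280:400],(600,500),interpolation=cv2.INTER_CUBIC))
for t in['guard_tab','guard_hinge','spindle_tip','knob','knob_bore']:
    print(t,[(round(d['p'],2),np.round(d['xyz'],3).tolist()) for d in ctrl.spot_point('side',t)][:4])
E
```

```text
[ 0.50809385 -0.10512985  0.06113646] [-4.57874284  1.64164983  8.84580176] [ 0.20098067  0.85541851 -0.069959  ]
guard_tab [(0.55, [0.551, -0.102, 0.128]), (0.49, [0.549, -0.099, 0.066])]
guard_hinge [(0.55, [0.547, -0.101, 0.065])]
spindle_tip [(0.58, [0.39, -0.363, 0.004])]
knob [(0.89, [0.432, 0.13, 0.001]), (0.68, [0.509, -0.107, 0.038]), (0.68, [0.548, 0.155, -0.001])]
knob_bore [(0.82, [0.552, 0.155, 0.021]), (0.76, [0.51, -0.102, 0.054]), (0.69, [0.438, 0.133, 0.023])]
```

View pics/c8.png

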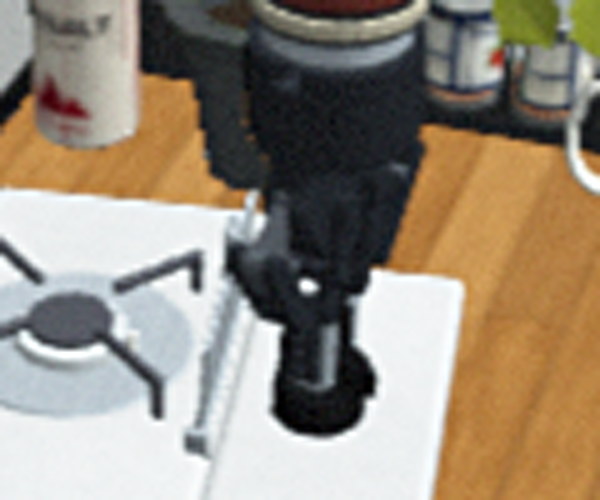

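>>> move_arm(rot=[[0,0,0],[0,0,0],[0,0,0],[0,0,0],[0,0,0],[0,0,0],[0,0,0],[0,0,0]], linear=[[-0.5,0,-1],[0,0,-1],[0,0,-0.5],[0,0,0],[0,0,0],[0,0,0],[0,0,0],[0,0,0]], gripper=[5,5,5,5,5,5,5,5])

```text
time_s: 20.9
tcp_pos: [0.5082, -0.1052, 0.0603]
orientation: [0.001, 0.127, 0.992, 0.0]
contact_force: [-7.8, 2.9, 16.6]
opening: 0.147
finger_force: 62.9
```

```bash
python3 - <<'E'
from h import *
s=ctrl.sense();print(s['tcp_pos'],s['contact_force'],s['moment'],s['opening'])
ctrl.read_camera('side');ctrl.read_camera('wrist')
for c in('side','wrist'):
  for t in['guard_tab','guard_hinge','knob','knob_bore']:
    print(c,t,[(round(d['p'],2),np.round(d['xyz'],3).tolist()) for d in ctrl.spot_point(c,t)][:4])
E
```

```text
[ 0.50819061 -0.1051538   0.06028353] [-7.77118379  2.86134983 16.63229995] [ 0.42873198  1.37408012 -0.01842113] 0.14731650647297465
side guard_tab [(0.73, [0.549, -0.1, 0.127])]
side guard_hinge [(0.56, [0.548, -0.102, 0.066])]
side knob [(0.86, [0.432, 0.131, 0.002]), (0.7, [0.511, -0.108, 0.038]), (0.58, [0.55, 0.153, 0.0]), (0.49, [0.572, -0.095, -0.001])]
side knob_bore [(0.77, [0.433, 0.132, 0.025]), (0.76, [0.552, 0.156, 0.016]), (0.62, [0.51, -0.106, 0.054])]
wrist guard_tab []
wrist guard_hinge []
wrist knob [(0.84, [0.508, -0.109, 0.038])]
wrist knob_bore [(0.61, [0.509, -0.108, 0.054])]
```

```bash
python3 -c "
from plant import ctrl
print(ctrl.hand_in())"
```

```text
the job is handed in; nothing more can be done
None
```

I handed the job in at about 21 s: the guard is upright, and the knob is on the shaft flat to flat, still gripped and pressed down to what reads as the spring's stop (about 17 N). The hand-in returned no verdict; the final camera readings put the guard upright and the end of the knob's hole 54 mm up, which is fully pressed.

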